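# Stack and cap the filter holder

## Task

Build up the filter holder on the bench: put the notched aluminium filter support over the post and turn it, pressing only lightly, until it drops fully home onto the two red pins; then put the brass spacer on top of it, and then the orange cap, pushed straight down until it sits on the spacer and both blue catches have sprung back over its flange. Never press any part harder than 30 N, leave the other things on the bench where they are, and let go at the end.

Things in the scene. Friction and masses are not known exactly. Their poses are not given: they have to be found in the camera images.
- holder: Filter holder, fixed to the bench: white foot 136 mm across, 18 mm high, with an 80 mm step up to 26 mm. Origin at the centre of its underside on the bench, z up along the steel post (12 mm in diameter, pointed tip, top 126 mm above the bench). Two blue spring catches stand on its +x and -x sides, 54 mm out at their backs, 16 mm wide, up to 116 mm above the bench.
- ring_top (a point): On the post axis, top of the black index ring, 34 mm above the bench. On it stand two red pins, 7 mm across, 6 mm tall, opposite each other, 21 mm off the axis, their line within 1.0 rad either way of the holder's x axis: that angle is not reported, nor does this point show it. The ring is stiff to turn (0.4 N m) and sprung: it gives up to 3 mm downwards (3 N preload, 1.5 N/mm).
- post_top (a point): Tip of the holder's post, on its axis, 126 mm above the bench.
- lip_plus (a point): Inner edge of the underside of the lip of the blue spring catch on the holder's +x side, 39.5 mm from the post axis, 101.5 mm above the bench. The catch slides out up to 7 mm against a spring (0.7 N/mm, 1 N preload). Its nose slopes, 65 degrees steep, from 116 mm height down to 105.5 mm. Pushing the cap past both catches takes about 3 to 10 N.
- lip_minus (a point): Inner edge of the underside of the lip of the blue spring catch on the holder's -x side, 39.5 mm from the post axis, 101.5 mm above the bench. As the other one.
- support_mid (a point): Filter support, loose: aluminium disc 56 mm across, 10 mm thick, hub 30 mm across rising to 34 mm; 16 mm bore right through. Site half-way up, 17 mm above the underside. Two notches 13 mm wide, through and open to the rim, on its +x and -x sides. On the post it rests on the pin tops (point 57 mm above the bench) until the notches are within about 0.1 rad of the pins, then sinks 6 mm (point at 51 mm). The ring's spring may lower these by 3 mm.
- spacer_mid (a point): Spacer, loose: plain brass sleeve 40 mm in outer diameter, 24 mm tall, 16 mm bore. Site at its centre. It goes on top of the support's hub (its underside then 68 mm above the bench, point at 80 mm).
- cap_mid (a point): Cap, loose: orange, bottom flange 84 mm across, 8 mm thick, above it a knob 28 mm across; 43 mm tall in all; 16 mm bore from below, 40 mm deep. Site half-way up, 21.5 mm above the underside. Home on the spacer its underside is 92 mm above the bench (point at 113.5 mm), the flange top under the catch lips. The noses first touch the flange with the underside about 110 mm above the bench.
- blank: green plastic blank with a plain, un-notched disc, 56 mm across and 34 mm tall; origin at the centre of its underside. Not used.
- washer: flat white plastic ring, 40 mm across, 10 mm tall; origin at the centre of its underside. Not used.
- beaker: clear glass beaker, 70 mm across, 90 mm tall; origin at the centre of its underside. Not used.
- reagent: amber reagent bottle with a blue cap, 72 mm across, 150 mm tall; origin at the centre of its underside. Not used.
- driver: screwdriver lying flat; not used.
- dish: shallow white porcelain dish, 90 mm across, 16 mm tall; origin at the centre of its underside. Not used.
- stirbar_jar: small glass jar, 56 mm across, 70 mm tall; origin at the centre of its underside. Not used.
Mind the look-alikes: they are no part of the job. Of the things that look like the part that bears cap_mid, the smallest one is meant.

How it is judged:
By the outcome, as a careful person would: the job done as asked, in the order asked, and still so for the second after the job is handed in, with the robot touching nothing.
It also fails if it takes over 72 s, if anything falls off the work surface, if the arm or the gripper's body presses on something with over 40 N, if the wrist force passes 120 N, or if a joint passes its speed limit or range.

## Robot

A 6-joint arm with a two-finger parallel gripper is mounted at the origin on the work surface. World frame = base frame: x ahead of the robot, y to its left, z up, the work surface at z = 0. Lengths are in m, angles in rad, forces in N, time in s.
With the tool pointing down it reaches from about 0.3 to 0.825 m from the base axis. Payload 5.4 kg.
Tool frame: the origin (TCP) lies at the very end of the fingers, on their centre line; the grasp point (between the pads) lies 19 mm behind it; z points along the fingers, x is the direction in which the jaws open and shut, and the axes are right-handed (so a half turn about z gives the same grasp; the last joint's range is limited). The gripper opens to 92 mm and grips with 3 to 60 N. Pads are 20 mm wide; open, the fingers measure 128 mm over their backs; the gripper's body (75 mm by 189 mm) begins 69 mm behind the grasp point.
Start: joints at [-1.357, 0.158, 1.597, -0, 1.386, -0.21], TCP at [0.236, -0.524, 0.215] pointing down, gripper open.
Joint ranges: [-2.91, 2.91], [-0.94, 2.29], [0.18, 2.7], [-1.29, 4.43], [0.17, 2.64], [-3, 3]. Speed limits (rad/s): [2.57, 2.57, 3.14, 3.14, 3.14, 3.14].

## Interface

Orientations are given as a rotation vector (axis times angle).
In Python, from workcell import bot gives the robot as it stands. Calls block until the motion is done:
- bot.goto(position, orientation): joint-space move of the TCP to a pose.
- bot.line_to(position, rot=None, max_speed=0.15): straight line of the TCP; rot=None keeps the orientation; max_speed is the mean speed in m/s.
- bot.set_joints(angles): joint-space move.
- bot.set_gripper(opening, newtons=None): opening from 0.0 (shut) to 1.0 (fully open); newtons is the grip in N (None keeps the last); returns when the fingers have stopped.
- bot.hold(seconds).
- bot.inverse_kinematics(position, orientation): joint angles nearest the present ones, or None.
- bot.read_camera(name): name is "side" or "top" or "wrist"; returns a dict with "pixels" (384x512x3 uint8, blue, green, red), "fx", "fy", "cx", "cy" (pixels), "R" (3x3) and "t" (3): a world point X has camera coordinates R X + t. Camera axes: x right, y down, z forward; pixel columns grow to the right and rows downward; lengths in m; the calibration is good to about 2 mm. The wrist camera is an equidistant fisheye: a pixel r from the principal point sees the ray r / f radians off the axis. A picture is of the moment at which its call begins. There is no depth.
A pose or a line that the arm cannot do raises bot.MotionError and nothing moves.
- bot.job_done(): hands the job in, once; it reports no verdict.
Readings, each from a call of its own:
- bot.current_clock(): time.
- bot.current_joints(): joint angles.
- bot.current_joint_vel(): joint speeds.
- bot.current_effort(): joint torques, N m.
- bot.current_ee_pos(): TCP position.
- bot.current_tool_rot(): TCP orientation.
- bot.current_contact_force(): force on the tool from outside, world axes, zero at the start.
- bot.current_ft_torque(): the same for the moment, N m.
- bot.current_opening(): opening from 0.0 (shut) to 1.0 (fully open).
Only numpy, scipy, OpenCV 4.12 (cv2) and the standard library are available. Lean on these libraries where they do the work, as an engineer would, in place of code of your own. Each camera call takes 0.05 s, during which the arm holds its last target.

## Working session

There is one attempt and no reset: what is moved stays moved. The work goes in short steps, each a Python script; the robot and the scene stay as the last script left them, time stands still between calls to the robot, and variables do not carry over. Pictures are saved under pics/ and viewed, and the job is handed in when it is done.

```bash
ls; mkdir -p pics; cat > h.py <<'E'
import numpy as np, cv2
from workcell import bot
def snap(n,f):
    c=bot.read_camera(n); cv2.imwrite('pics/'+f+'.png',c['pixels']); 
    import pickle; pickle.dump({k:np.array(v) for k,v in c.items()},open('pics/'+f+'.pkl','wb')); return c
def load(f):
    import pickle; return pickle.load(open('pics/'+f+'.pkl','rb'))
def ray(c,u,v):
    x=(u-c['cx'])/c['fx'];y=(v-c['cy'])/c['fy']
    d=np.array([x,y,1.]); return d
def pix2z(c,u,v,z,fish=False):
    x=(u-c['cx'])/c['fx'];y=(v-c['cy'])/c['fy']
    if fish:
        r=np.hypot(x,y); s=np.sinc(r/np.pi) ; d=np.array([x*s,y*s,np.cos(r)])
    else: d=np.array([x,y,1.])
    R=c['R'];t=c['t']; o=-R.T@t; w=R.T@d
    return o+w*(z-o[2])/w[2]
def proj(c,X,fish=False):
    p=c['R']@np.array(X)+c['t']
    if fish:
        th=np.arctan2(np.hypot(p[0],p[1]),p[2]);q=p[:2]/np.hypot(p[0],p[1])*th
    else: q=p[:2]/p[2]
    return np.array([c['fx']*q[0]+c['cx'],c['fy']*q[1]+c['cy']])
def crop(f,x0,y0,x1,y1,s,out):
    im=cv2.imread('pics/'+f+'.png')[y0:y1,x0:x1]; cv2.imwrite('pics/'+out+'.png',cv2.resize(im,None,fx=s,fy=s,interpolation=cv2.INTER_CUBIC))
E
python3 - <<'E'
from h import *
for n in ['side','top','wrist']:
    c=snap(n,n+'0'); print(n,c['fx'],c['cx'],c['cy'],-c['R'].T@c['t'],c['R'][2])
print(bot.current_clock(),bot.current_tool_rot())
E
```

```text
pics
side 380.33589553642685 253.70863601457398 183.11161560780627 [ 0.22777156 -0.86626252  0.73764953] [ 0.23779333  0.80008742 -0.55073992]
top 416.28193449458814 252.2900167039462 190.75713750030593 [0.40270856 0.04105154 1.30603487] [ 0.07754709  0.00259973 -0.9969853 ]
wrist 297.3186396354542 253.0579801539849 192.10728391774148 [ 0.31132753 -0.48896313  0.38449984] [-0.26647879 -0.1185926  -0.95651704]
0.15 [-2.63816410e+00  1.70398057e+00  1.61025665e-03]
```

View pics/top0.png

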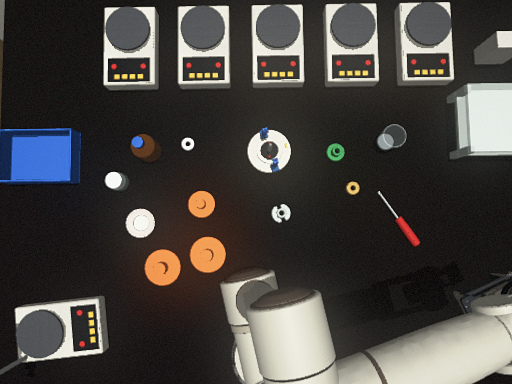

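View pics/side0.png

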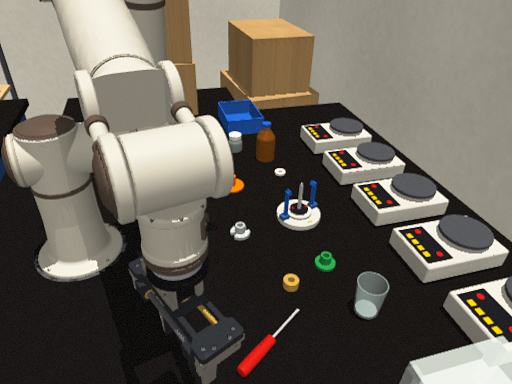

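View pics/wrist0.png

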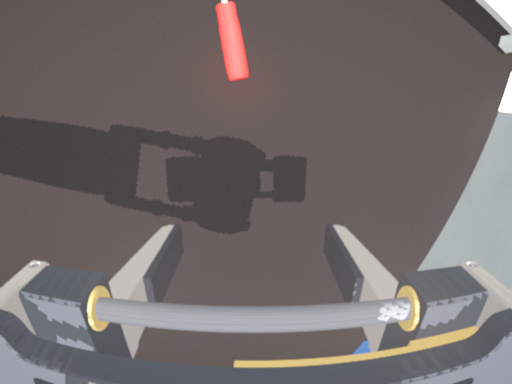

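Candidates: the orange caps are at top (201,204), (208,254) and (163,267), and the first looks smallest. The notched disc is at (281,213) and the green blank at (335,152). The brass spacer is at (352,188) and the white washer at (188,144). I'll check these in close crops.

```bash
python3 - <<'E'
from h import *
crop('top0',130,175,250,295,5,'t_caps')
crop('top0',240,115,370,235,6,'t_hold')
c=load('top0')
for n,(u,v),z in [('cap',(201,204),.04),('c2',(208,254),.04),('c3',(163,267),.04),('sup',(281,213),.034),('spacer',(352.5,188),.024),('holder',(269.5,151),.02)]:
    print(n,pix2z(c,u,v,z))
E
```

```text
cap [0.46317462 0.20109792 0.04      ]
c2 [0.31195807 0.1808355  0.04      ]
c3 [0.2751937  0.31660068 0.04      ]
sup [ 0.43221848 -0.04219197  0.034     ]
spacer [ 0.50615956 -0.26512906  0.024     ]
holder [ 0.62636027 -0.01120397  0.02      ]
```

View pics/t_caps.png

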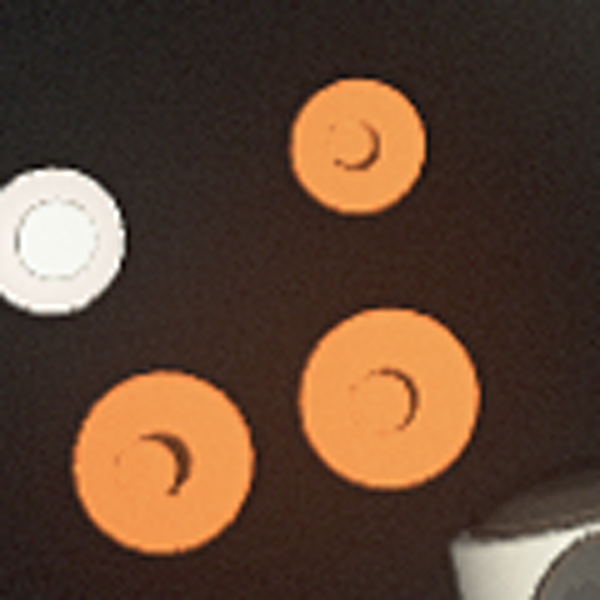

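View pics/t_hold.png

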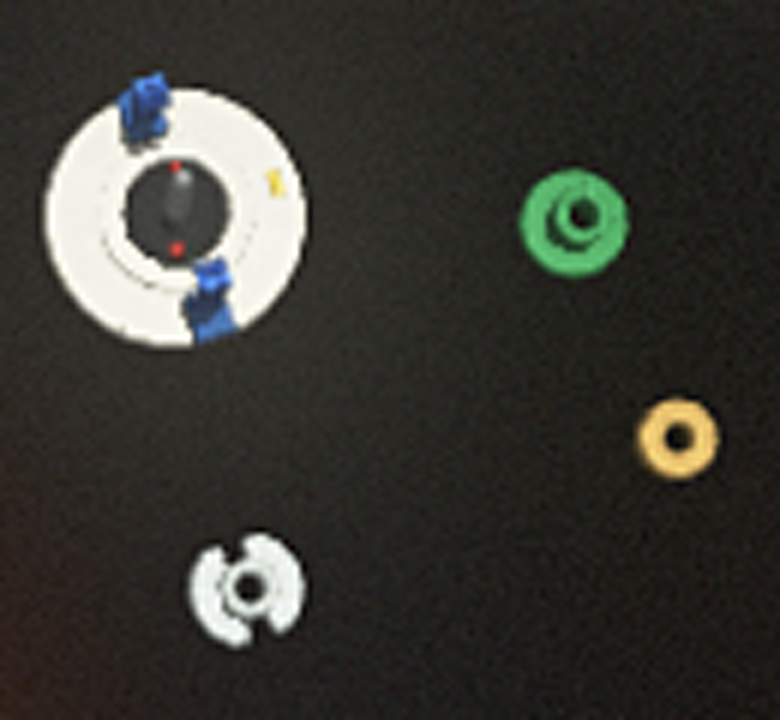

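```bash
cat >> h.py <<'E'
from scipy.spatial.transform import Rotation as Rn
def rv(a):
    c,s=np.cos(a),np.sin(a)
    return Rn.from_matrix([[c,s,0],[s,-c,0],[0,0,-1]]).as_rotvec()
def maskfit(mask,c,z,fish=False,near=None,hull=True):
    cs,_=cv2.findContours(mask.astype(np.uint8),cv2.RETR_EXTERNAL,cv2.CHAIN_APPROX_NONE)
    k=max(cs,key=len) if near is None else min([q for q in cs if len(q)>15],key=lambda q:np.hypot(*(q[:,0].mean(0)-near)))
    P=np.array([pix2z(c,u,v,z,fish)[:2] for u,v in k[:,0]])
    A=np.c_[2*P,np.ones(len(P))]; b=(P**2).sum(1)
    for _ in range(4):
        x=np.linalg.lstsq(A,b,rcond=None)[0]; r=np.sqrt(x[2]+x[0]**2+x[1]**2)
        e=abs(np.hypot(*(P-x[:2]).T)-r); g=e<max(.002,1.5*np.median(e)); A=A[g];b=b[g];P=P[g]
    return x[:2],r,len(P)
E
python3 - <<'E'
from h import *
c=load('top0'); im=c['pixels'].astype(int); hsv=cv2.cvtColor(c['pixels'],cv2.COLOR_BGR2HSV)
H,S,V=[hsv[...,i].astype(int) for i in range(3)]
org=(H<25)&(S>90)&(V>140); wh=(S<60)&(V>150); 
for n,m,z,nr in [('cap',org,.008,(201,204)),('c2',org,.008,(208,254)),('c3',org,.008,(163,267)),('spacer',org,.024,(352,188)),('sup',wh,.01,(281,213)),('holder',(V>130)&(H>=0),.018,(269,151))]:
    print(n,maskfit(m,c,z,near=np.array(nr)))
def cp(x,y): return (240+x/6-.4,115+y/6-.4)
f=lambda p,z:pix2z(c,*cp(*p),z)[:2]
a,b=f((176,167),.04),f((177,250),.04); print('pins',a,b,(a+b)/2,np.arctan2(*(a-b)[::-1]))
# catches top inner at z .116
a,b=f((152,82),.116),f((212,270),.116); print('catch',a,b,(a+b)/2,np.arctan2(*(a-b)[::-1]),np.hypot(*(a-b)))
a,b=f((235,555),.01),f((262,622),.01); print('notch',a,b,(a+b)/2,np.arctan2(*(a-b)[::-1]),np.hypot(*(a-b)))
E
```

```text
cap (array([0.46535994, 0.20480786]), np.float64(0.04076503799550327), 74)
c2 (array([0.30892087, 0.18641004]), np.float64(0.05417707684642179), 99)
c3 (array([0.27204393, 0.32582148]), np.float64(0.05427458338868253), 101)
spacer (array([ 0.50762358, -0.26566272]), np.float64(0.018033803948660013), 34)
sup (array([ 0.43394317, -0.04295328]), np.float64(0.02736096134787054), 35)
holder (array([ 0.6285686, -0.0086799]), np.float64(0.06609171343344512), 85)
pins [ 0.64954914 -0.00913901] [ 0.60656675 -0.00886247] [ 0.62805795 -0.00900074] -0.006433658801241414
catch [0.67650494 0.00471166] [ 0.58436089 -0.02250404] [ 0.63043292 -0.00889619] 0.2871948586937929 0.09607924216449687
notch [ 0.45122123 -0.03719133] [ 0.41633118 -0.05046381] [ 0.4337762  -0.04382757] 0.36350405559317 0.03732927283977016
```

```bash
python3 - <<'E'
from h import *
bot.goto([.628,-.009,.22],rv(-1.28)); c=snap('wrist','w_hold'); print(bot.current_clock(),bot.current_ee_pos(),-c['R'].T@c['t'])
print(proj(c,[.628,-.009,.126],1),proj(c,[.628,-.009,.034],1))
bot.goto([.434,-.0435,.15],rv(-.92)); c=snap('wrist','w_sup'); print(bot.current_clock(),bot.current_contact_force())
print(proj(c,[.434,-.0435,.01],1),bot.current_joints())
E
```

```text
2.5083 [ 0.62799448 -0.00997494  0.22000197] [0.70680246 0.01455225 0.39072316]
[253.03424128 193.53775147] [253.01580147 171.34802388]
3.4083 [ 0.08789646 -0.7191898  -0.28376471]
[252.53646652 182.0553662 ] [-3.78242488e-01 -1.52528006e-01  2.03761676e+00  1.40632071e-04
  1.25369207e+00  5.42440532e-01]
```

View pics/w_hold.png

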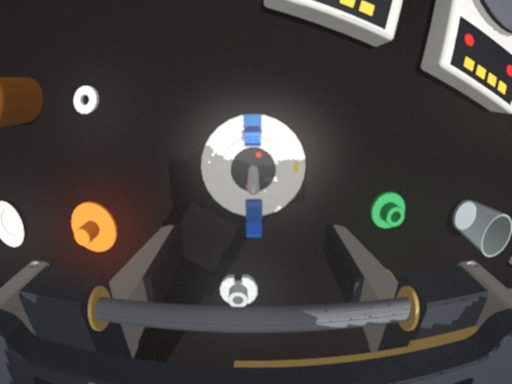

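View pics/w_sup.png

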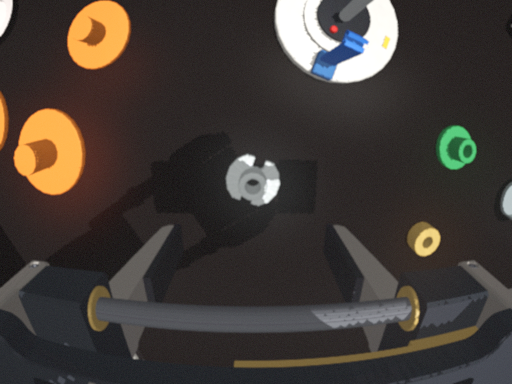

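```bash
python3 - <<'E'
from h import *
crop('w_hold',195,105,311,241,5,'cw_hold')
crop('w_sup',215,140,290,215,8,'cw_sup')
E
```

```text
(no output)
```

View pics/cw_hold.png

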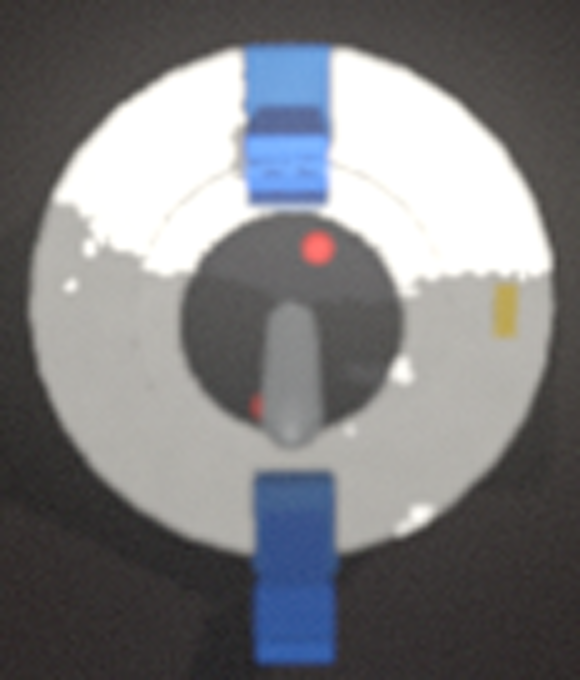

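View pics/cw_sup.png

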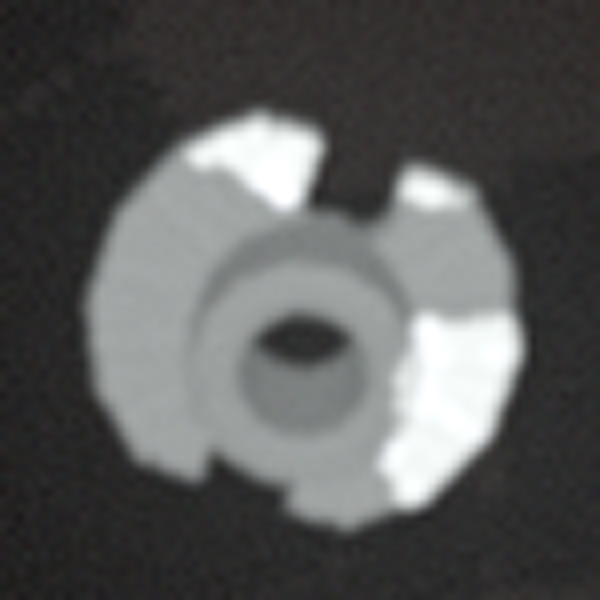

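```bash
python3 - <<'E'
from h import *
c=load('w_sup'); f=lambda x,y,z:pix2z(c,215+x/8-.45,140+y/8-.45,z,1)[:2]
print('hub',f(302,375,.034)); a,b=f(362,150,.01),f(246,492,.01); print('notch',a,b,(a+b)/2,np.arctan2(*(a-b)[::-1]))
g=(c['pixels'].min(2)>85); g[:140]=0;g[215:]=0;g[:,:215]=0;g[:,290:]=0
print('disc',maskfit(g,c,.01,1))
c=load('w_hold'); f=lambda x,y,z:pix2z(c,195+x/5-.4,105+y/5-.4,z,1)[:2]
print('ring',f(292,322,.034),'posttip',f(292,440,.126)); p=f(318,248,.04); print('pin',p)
a,b=f(287,203,.1055),f(294,472,.1055); print('catch',a,b,(a+b)/2,np.arctan2(*(a-b)[::-1]),np.hypot(*(a-b)))
g=(c['pixels'].min(2)>85); g[:105]=0;g[241:]=0;g[:,:195]=0;g[:,311:]=0
print('foot',maskfit(g,c,.018,1))
ctr=f(292,322,.034); d=p-ctr; print('phi',np.arctan2(d[1],d[0]),np.hypot(*d))
E
```

```text
hub [ 0.43533158 -0.04217813]
notch [ 0.45954853 -0.03381705] [ 0.41182887 -0.05026662] [ 0.4356887  -0.04204183] 0.3319568139589384
disc (array([ 0.43542091, -0.04261445]), np.float64(0.029310198484073437), 116)
ring [ 0.6308327  -0.00813561] posttip [ 0.62886744 -0.00870821]
pin [ 0.65126715 -0.00852163]
catch [0.66839238 0.00407328] [ 0.61646433 -0.01282866] [ 0.64242836 -0.00437769] 0.31467289716683333 0.05460949490385158
foot (array([ 0.63117747, -0.00793213]), np.float64(0.06781666335008785), 200)
phi -0.018888119778716635 0.020438088916231414
```

The wrist views give the support centre at (.4354,-.0424) with its notch at 0.34 rad. The holder is at (.631,-.008) with its x axis at about 0.30 rad and the pin line at about -0.01 rad. Next I pick the support.

```bash
python3 - <<'E'
from h import *
a=-.92
bot.line_to([.4354,-.0424,.014],rv(a),max_speed=.2)
bot.hold(.15); print(bot.current_ee_pos(),bot.current_contact_force())
bot.set_gripper(0.0,20); print(bot.current_opening()*92,bot.current_contact_force())
bot.line_to([.4354,-.0424,.19],max_speed=.25)
bot.hold(.1);print(bot.current_contact_force(),bot.current_opening()*92)
bot.goto([.6305,-.0083,.19],rv(-1.272)); bot.hold(.1)
snap('wrist','w1'); snap('side','s1'); print(bot.current_ee_pos(),bot.current_clock(),bot.current_contact_force())
crop('w1',170,100,340,270,4,'cw1');crop('s1',230,130,370,270,4,'cs1')
E
```

```text
[ 0.43681533 -0.04288957  0.01537572] [ 0.37429446 -0.06013307 -0.37217517]
29.557310970612374 [ 0.43561223 -0.18473592 -0.32541548]
[-0.05418442 -0.39119635 -2.03465055] 30.068769310493177
[ 0.62976818 -0.00878386  0.19058788] 7.3083 [ 0.02921474 -0.26980458 -1.90926891]
```

View pics/cw1.png

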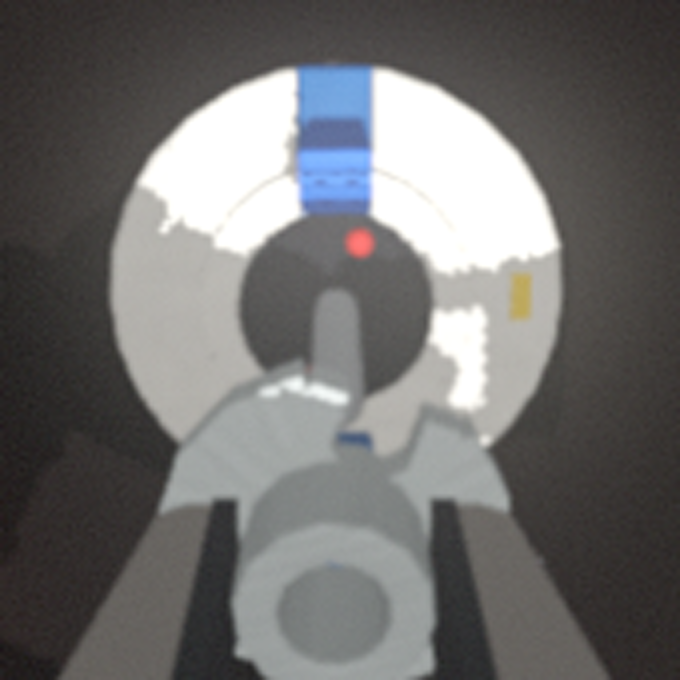

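View pics/cs1.png

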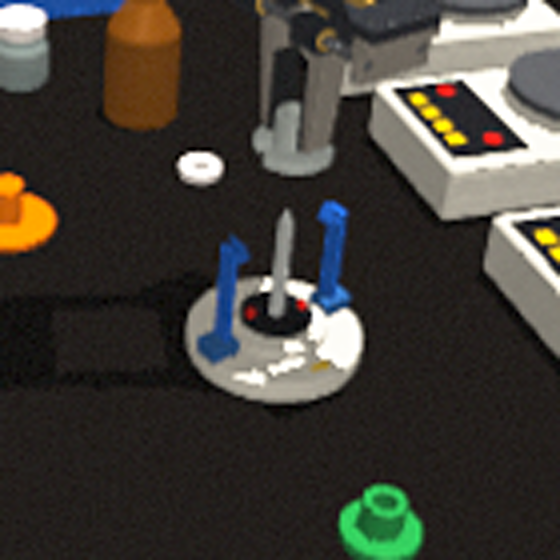

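The support is held and the bore, pin and post are all visible. I'll correct the standing offset just above the tip.

```bash
cat >> h.py <<'E'
def settle(tgt,a,sp=.15,n=1,wait=.2):
    # go to measured TCP target, compensating standing error
    t=np.array(tgt,float); cmd=t.copy()
    bot.line_to(cmd,rv(a),max_speed=sp)
    for _ in range(n):
        bot.hold(wait); e=t-bot.current_ee_pos(); cmd=cmd+e; bot.line_to(cmd,rv(a),max_speed=.05)
    bot.hold(.1); return cmd
E
python3 - <<'E'
from h import *
cmd=settle([.6314,-.0079,.148],-1.272); print(cmd,bot.current_ee_pos(),bot.current_contact_force(),bot.current_clock())
snap('wrist','w2'); snap('side','s2'); snap('top','t2')
crop('w2',195,190,315,300,6,'cw2');crop('s2',250,130,350,230,6,'cs2')
E
```

```text
[ 0.63050159 -0.00768143  0.14639828] [ 0.63051644 -0.00763926  0.14647615] [ 0.7245785   0.13273917 -1.20020101] 8.2917
```

View pics/cw2.png

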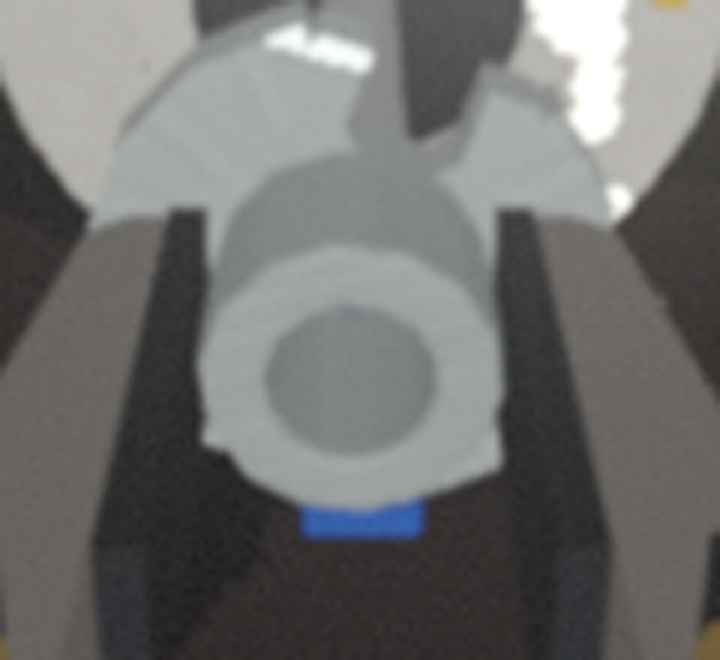

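View pics/cs2.png

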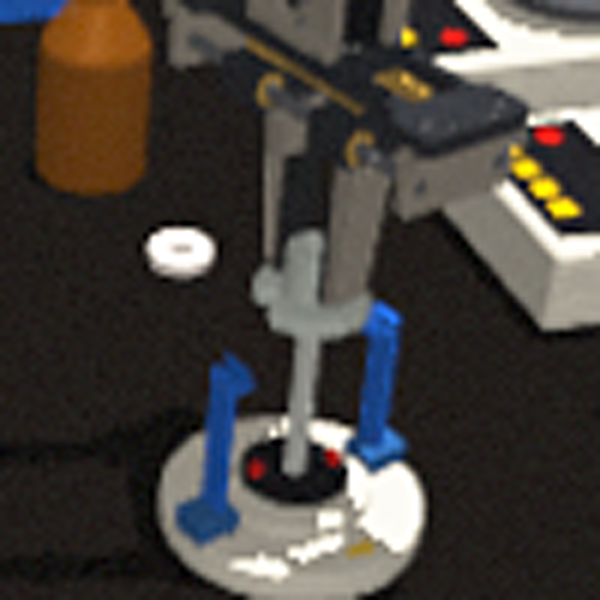

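```bash
python3 - <<'E'
from h import *
for z in [.125,.1,.065]:
    bot.line_to([.6306,-.0079,z],rv(-1.272),max_speed=.08); bot.hold(.15); print(z,bot.current_ee_pos(),bot.current_contact_force(),bot.current_ft_torque())
    if abs(bot.current_contact_force()[2])>8: break
print(bot.current_clock())
E
```

```text
0.125 [ 0.63076375 -0.00788991  0.12526395] [ 0.44353361  0.74362674 -2.39276287] [0.0350119  0.0293118  0.01852569]
0.1 [ 0.63080811 -0.00788484  0.10033844] [-0.19554332 -0.1798532  -1.92492758] [-0.0652886   0.01739355 -0.03309458]
0.065 [ 0.6309513  -0.0079089   0.06553585] [ 0.76135359 -0.67030573 -1.40539267] [-0.00512332  0.02484562 -0.00260521]
10.35
```

```bash
python3 - <<'E'
from h import *
for z in [.0555,.0535,.052,.0505,.049,.048]:
    bot.line_to([.6308,-.008,z],rv(-1.272),max_speed=.04); bot.hold(.15); f=bot.current_contact_force();print(z,bot.current_ee_pos(),f,bot.current_ft_torque()[2])
    if f[2]>3: break
print(bot.current_clock())
snap('wrist','w3'); snap('side','s3')
crop('w3',195,150,315,260,6,'cw3');crop('s3',250,150,350,250,6,'cs3')
E
```

```text
0.0555 [ 0.63092167 -0.00800943  0.05562544] [-0.34897327 -0.53114566 -1.20928426] -0.017984174443534957
0.0535 [ 0.63083516 -0.00801562  0.05354382] [ 1.29153815  0.42185019 -1.64381948] 0.017418660913385214
0.052 [ 0.63080279 -0.00800684  0.05197936] [ 0.03319541 -0.23400014 -1.96209399] 0.013476551802051435
0.0505 [ 0.63079062 -0.00800514  0.05048377] [ 0.82384929 -0.36001261 -2.08052216] 0.004052615633286911
0.049 [ 0.63077925 -0.0079809   0.04897476] [-0.03918497  0.28992188 -1.26017175] 0.013512049176448469
0.048 [ 0.63085246 -0.00802841  0.04805469] [ 0.17738585  0.43668561 -1.91929019] -0.029043823128217554
12.8917
```

View pics/cs3.png

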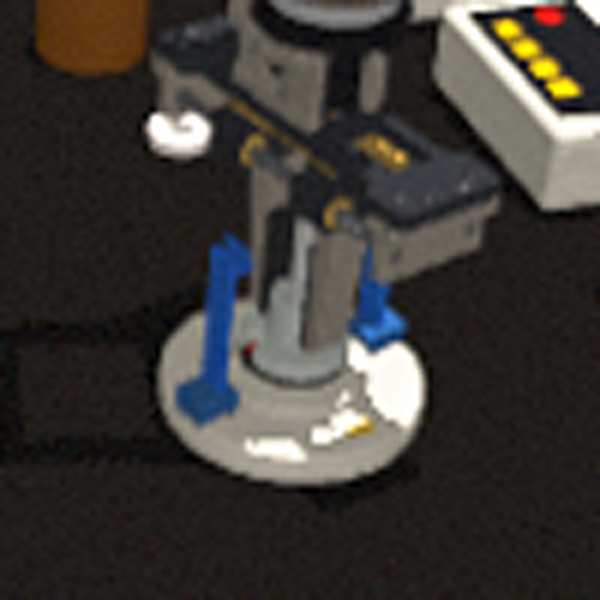

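View pics/cw3.png

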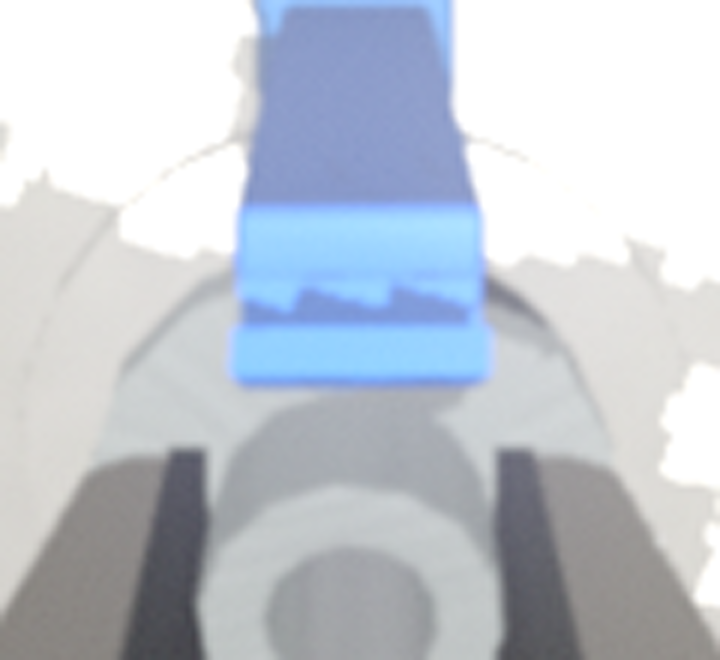

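No pressing force down to 48 mm, so the pins are in the notches. I'll touch down lightly to confirm, then release.

```bash
python3 - <<'E'
from h import *
for z in [.0472,.0464,.0456]:
    bot.line_to([.6308,-.008,z],rv(-1.272),max_speed=.04); bot.hold(.15); f=bot.current_contact_force();print(z,bot.current_ee_pos()[2],f,bot.current_ft_torque()[2])
    if f[2]>1: break
bot.set_gripper(.52); bot.hold(.1)
bot.line_to([.6308,-.008,.17],rv(-1.272),max_speed=.2)
bot.hold(.1);snap('wrist','w4'); snap('side','s4'); print(bot.current_contact_force(),bot.current_clock())
crop('w4',180,110,330,260,5,'cw4');crop('s4',250,150,350,250,6,'cs4')
E
```

```text
0.0472 0.04741178938566495 [-1.29754701 -0.25050994  0.52731809] -0.011917584889414693
0.0464 0.04655535202715869 [-0.51245664  0.02114319  2.20438622] -0.04513980694421184
[ 0.5269494  -0.25256456 -0.24551067] 15.3167
```

View pics/cs4.png

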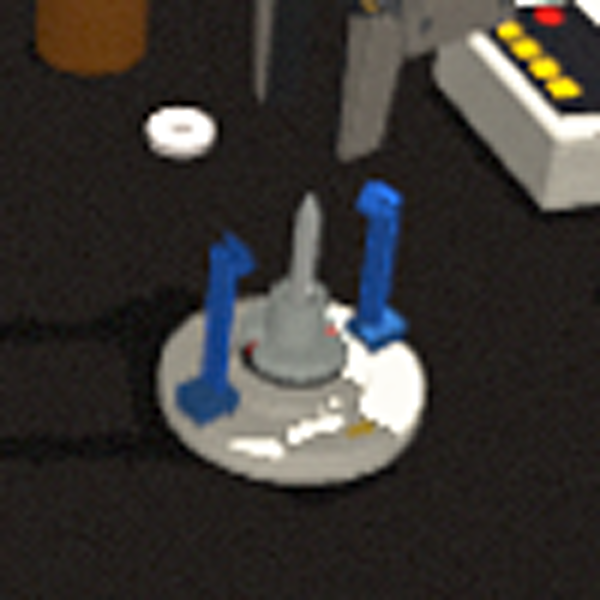

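View pics/cw4.png

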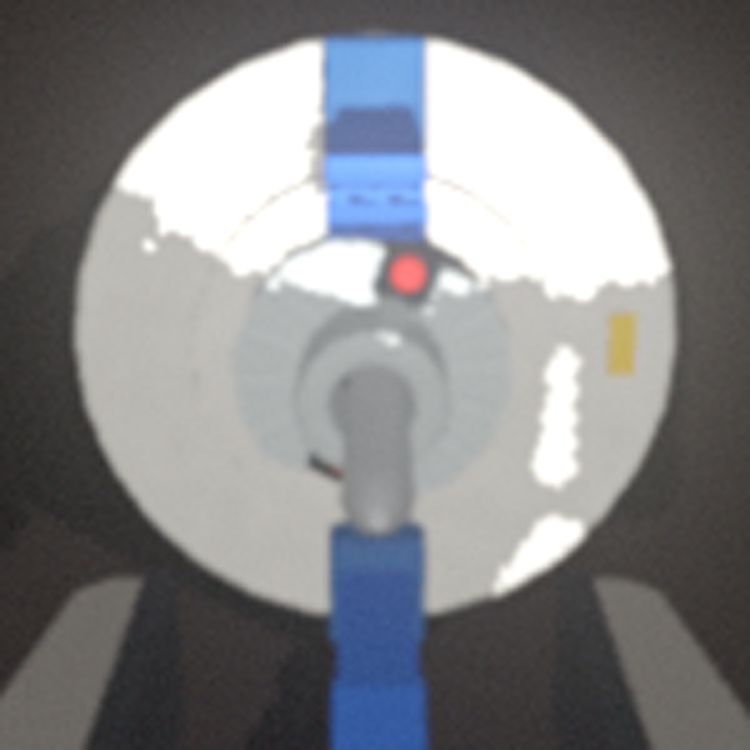

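The red pin sits centred in the notch, so the support is home. Spacer next.

```bash
python3 - <<'E'
from h import *
bot.set_gripper(.75)
bot.goto([.509,-.265,.13],rv(-1.28)); bot.hold(.1); c=snap('wrist','w5'); print(bot.current_clock(),bot.current_ee_pos())
h=cv2.cvtColor(c['pixels'],cv2.COLOR_BGR2HSV); g=(h[...,0]<28)&(h[...,1]>70)&(h[...,2]>60)
print(proj(c,[.509,-.265,.024],1)); crop('w5',190,110,330,250,5,'cw5')
E
```

```text
17.0667 [ 0.50986141 -0.26400491  0.13027408]
[254.70127071 191.3125535 ]
```

View pics/cw5.png

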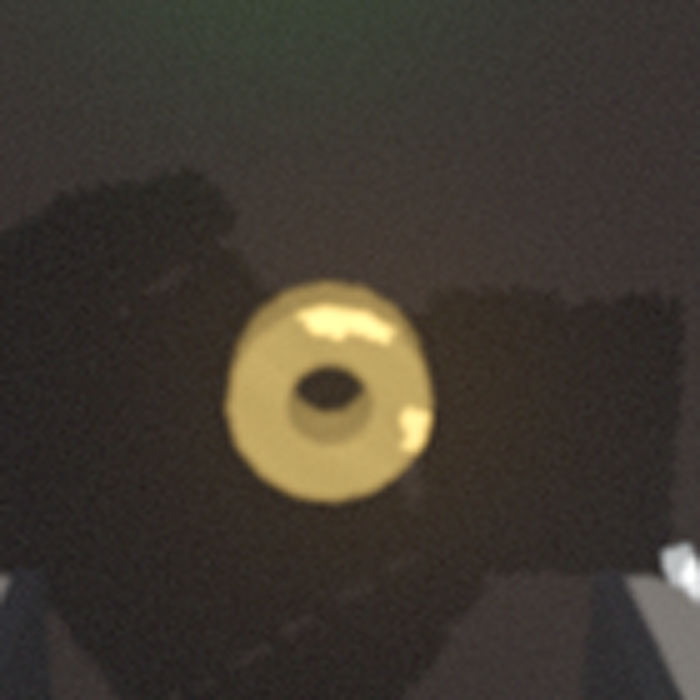

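```bash
python3 - <<'E'
from h import *
c=load('w5'); p=pix2z(c,190+330/5-.4,110+405/5-.4,.024,1); print(p)
a=-1.28
bot.line_to([p[0],p[1],.004],rv(a),max_speed=.2); bot.hold(.25); print(bot.current_ee_pos(),bot.current_contact_force())
bot.set_gripper(0,22); print(bot.current_opening()*92)
bot.line_to([p[0],p[1],.165],rv(a),max_speed=.25); print(bot.current_contact_force(),bot.current_opening()*92)
bot.goto([.6308,-.008,.15],rv(a)); bot.hold(.35); print(bot.current_ee_pos())
snap('wrist','w6');snap('side','s6');crop('w6',180,150,330,300,5,'cw6');crop('s6',250,120,350,220,6,'cs6')
print(bot.current_clock(),bot.current_contact_force())
E
```

```text
[ 0.50994515 -0.26562709  0.024     ]
[ 0.5103782  -0.26593049  0.00463174] [-0.59207387 -0.21863209 -0.41146302]
39.318275410873014
[-0.11957274  0.80706649 -1.57478385] 39.245286607742294
[ 0.63079386 -0.00879756  0.15016992]
20.9917 [ 0.90953243 -0.73513768 -0.37316507]
```

View pics/cs6.png

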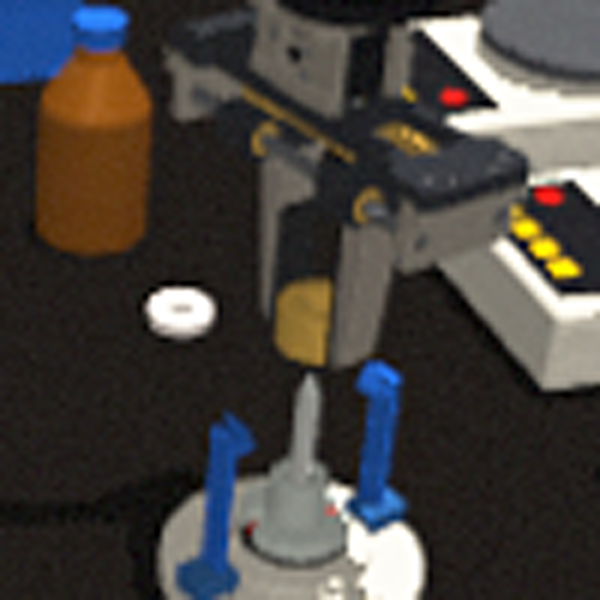

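View pics/cw6.png

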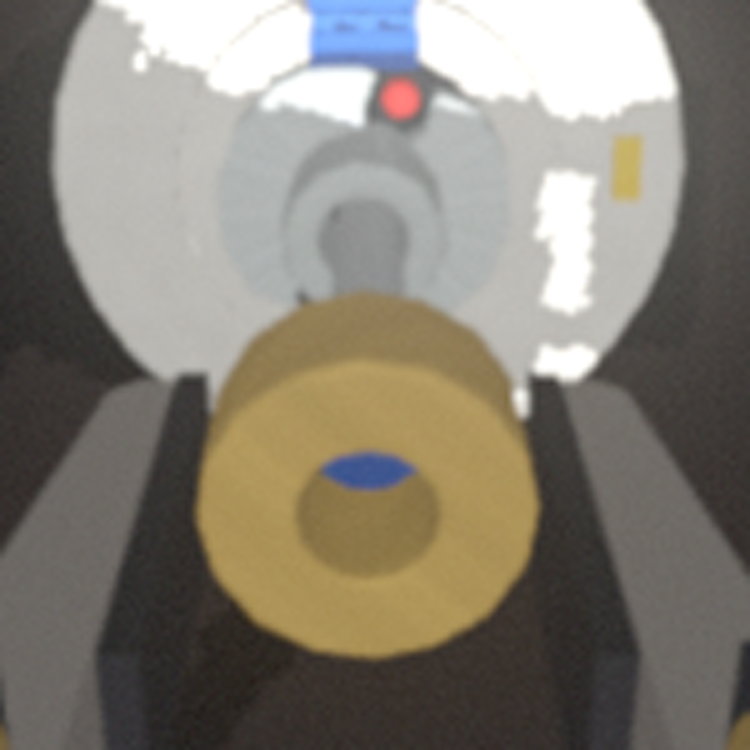

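```bash
python3 - <<'E'
from h import *
a=-1.28; x,y=.6308,-.008
for z in [.14,.12,.08,.0745,.0732,.0724,.0716,.0708,.07]:
    bot.line_to([x,y,z],rv(a),max_speed=.1 if z>.075 else .04); bot.hold(.1); f=bot.current_contact_force();print(z,bot.current_ee_pos(),f.round(2))
    if f[2]>1.2: break
if z<.0735:
    bot.set_gripper(.6); bot.hold(.1)
    bot.line_to([x,y,.17],rv(a),max_speed=.25)
    snap('wrist','w7'); snap('side','s7'); 
    crop('w7',180,110,330,260,4,'cw7');crop('s7',250,150,350,250,6,'cs7')
print(bot.current_clock())
E
```

```text
0.14 [ 0.63065783 -0.0079383   0.13977997] [-0.79 -0.63 -1.33]
0.12 [ 0.63107519 -0.00800583  0.12040238] [-0.2   0.57 -0.66]
0.08 [ 0.63147097 -0.00810809  0.08087963] [ 0.52  0.44 -1.16]
0.0745 [ 0.63083061 -0.00801017  0.07454903] [ 0.17 -0.64 -0.71]
0.0732 [ 0.63080434 -0.00800177  0.07319894] [ 0.43 -0.21 -1.58]
0.0724 [ 0.6307782  -0.00800475  0.07238912] [ 0.16  0.56 -1.68]
0.0716 [ 0.63087946 -0.00802325  0.07169542] [ 0.59  0.27 -0.27]
0.0708 [ 0.63092606 -0.00801118  0.07095895] [-0.3   0.74  0.3 ]
0.07 [ 0.63095671 -0.00801799  0.07021475] [ 0.64 -0.31  2.07]
25.75
```

View pics/cs7.png

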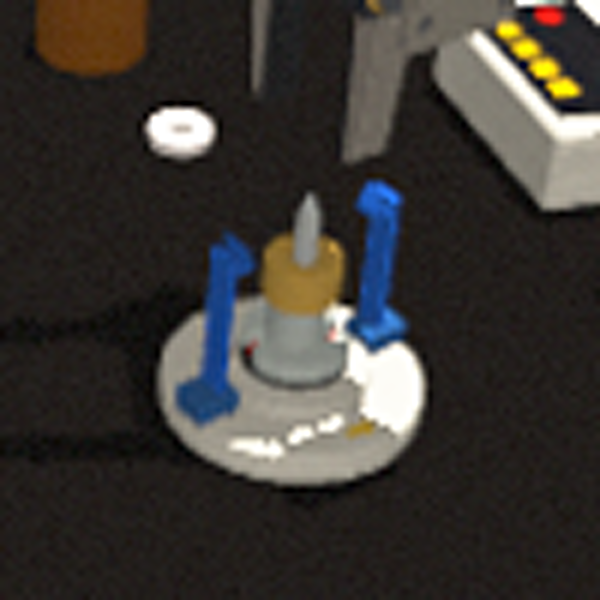

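View pics/cw7.png

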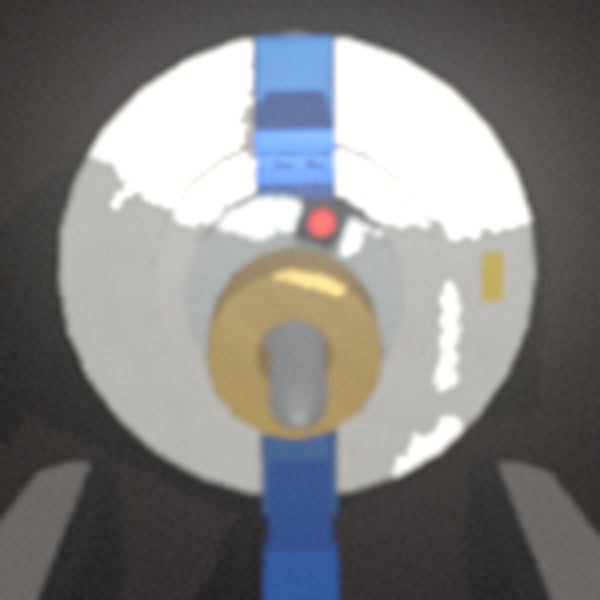

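The spacer sits on the hub with the pin still in the notch. Now the smallest orange cap, at top pixel (201,204).

```bash
python3 - <<'E'
from h import *
bot.goto([.467,.2055,.15],rv(-1.28)); bot.hold(.1); c=snap('wrist','w8'); print(bot.current_clock(),bot.current_ee_pos())
h=cv2.cvtColor(c['pixels'],cv2.COLOR_BGR2HSV); g=(h[...,0]<28)&(h[...,1]>90)&(h[...,2]>60)
print(maskfit(g,c,.008,1,near=np.array([253,192]))); crop('w8',180,110,330,260,4,'cw8')
print(proj(c,[.467,.2055,.043],1))
E
```

```text
26.95 [0.46816698 0.20461794 0.15021799]
(array([0.46779254, 0.20591969]), np.float64(0.04258518560129502), 219)
[252.72296537 190.8322008 ]
```

View pics/cw8.png

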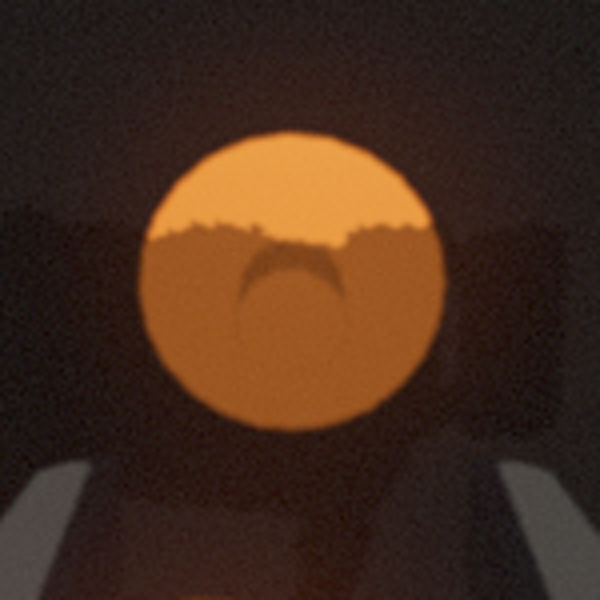

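View pics/w8.png

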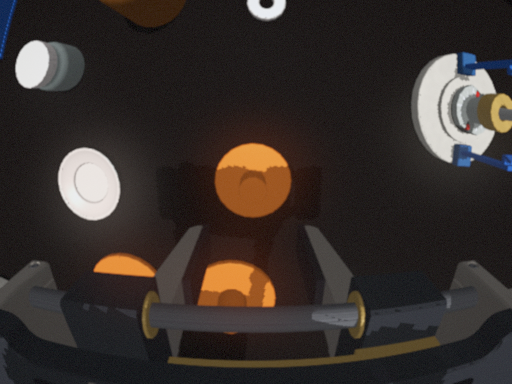

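```bash
python3 - <<'E'
from h import *
a=-1.28; p=[.4676,.2059]
bot.line_to([*p,.0115],rv(a),max_speed=.2); bot.hold(.25); print(bot.current_ee_pos(),bot.current_contact_force().round(2))
bot.set_gripper(0,27); print(bot.current_opening()*92)
bot.line_to([*p,.19],rv(a),max_speed=.25); print(bot.current_contact_force().round(2),bot.current_opening()*92)
bot.goto([.6308,-.008,.165],rv(a)); bot.hold(.4); print(bot.current_ee_pos())
snap('wrist','w9');snap('side','s9');crop('w9',150,130,350,330,3.5,'cw9');crop('s9',250,100,370,220,5,'cs9')
print(bot.current_clock(),bot.current_contact_force())
E
```

```text
[0.46818445 0.2059921  0.01213802] [0.91 0.84 0.21]
27.620779715206748
[-0.3  -0.09 -1.24] 27.77578291272965
[ 0.63071614 -0.00742036  0.16522234]
30.9833 [-0.59012157 -0.21938279 -0.81725245]
```

View pics/cs9.png

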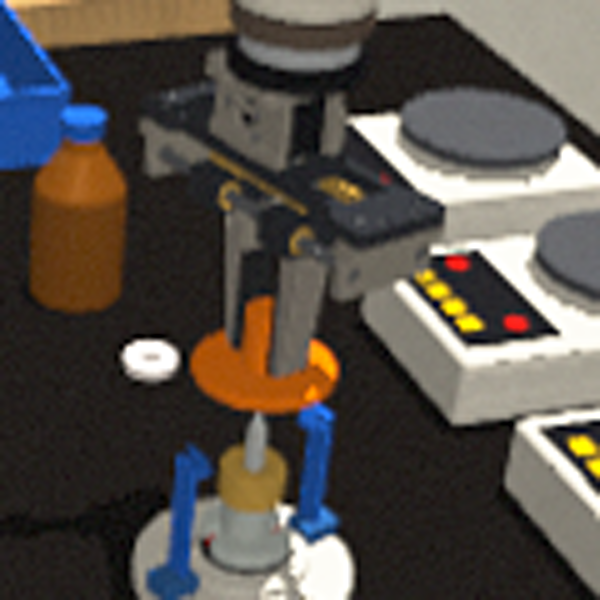

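View pics/cw9.png

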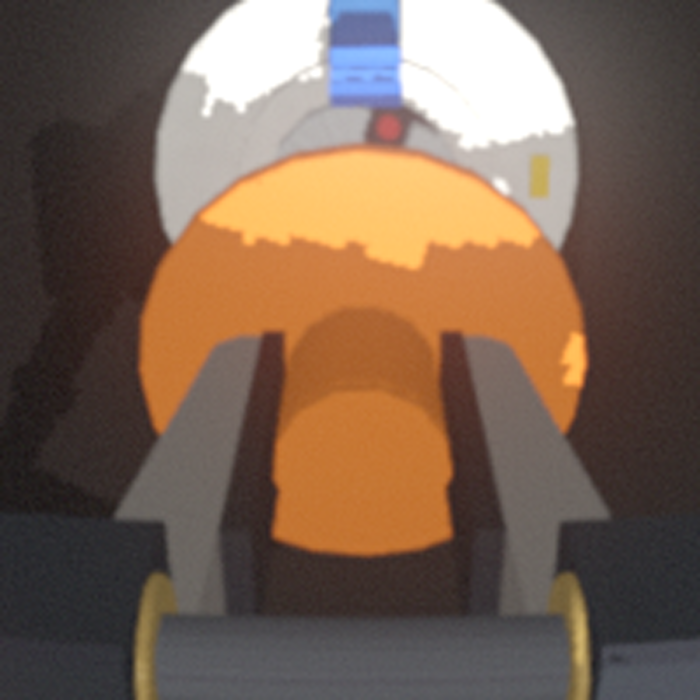

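```bash
python3 - <<'E'
from h import *
a=-1.28; x,y=.6308,-.008
zs=[.145,.13,.122]+list(np.arange(.120,.1005,-.0015))
for z in zs:
    bot.line_to([x,y,z],rv(a),max_speed=.1 if z>.121 else .04); bot.hold(.08); f=bot.current_contact_force();print(round(z,4),bot.current_ee_pos().round(4),f.round(2))
    if f[2]>18 or (z<.1045 and f[2]>4.5) : break
snap('wrist','w10'); snap('side','s10'); print(bot.current_clock())
crop('w10',150,130,350,330,3.5,'cw10');crop('s10',250,100,370,220,5,'cs10')
E
```

```text
0.145 [ 0.6309 -0.0081  0.1451] [-0.   -0.56 -0.81]
0.13 [ 0.6309 -0.008   0.1302] [ 0.22  0.79 -0.16]
0.122 [ 0.6313 -0.0084  0.1228] [-1.1  -1.67  4.78]
0.12 [ 0.6311 -0.0081  0.1202] [ 0.16 -0.56  3.79]
0.1185 [ 0.6309 -0.0081  0.1184] [-0.04 -0.79  3.22]
0.117 [ 0.6307 -0.008   0.1168] [-0.33 -2.25  2.24]
0.1155 [ 0.6307 -0.008   0.1154] [-0.53 -1.76  3.  ]
0.114 [ 0.6308 -0.008   0.114 ] [-1.46 -1.06  4.24]
0.1125 [ 0.6303 -0.008   0.1117] [-0.66 -1.5   0.26]
0.111 [ 0.6304 -0.0079  0.1104] [-1.3  -1.17 -0.93]
0.1095 [ 0.6306 -0.0079  0.1093] [-1.62  0.17  0.31]
0.108 [ 0.6308 -0.008   0.1079] [-1.79 -0.49  0.97]
0.1065 [ 0.6302 -0.008   0.106 ] [-4.47 -1.11  0.95]
0.105 [ 0.6305 -0.008   0.1047] [-3.1  -1.3  -0.46]
0.1035 [ 0.6309 -0.0078  0.1031] [ 0.07 -0.64 -3.47]
0.102 [ 0.6313 -0.0079  0.1025] [ 0.    0.22 -0.73]
36.5667
```

View pics/cs10.png

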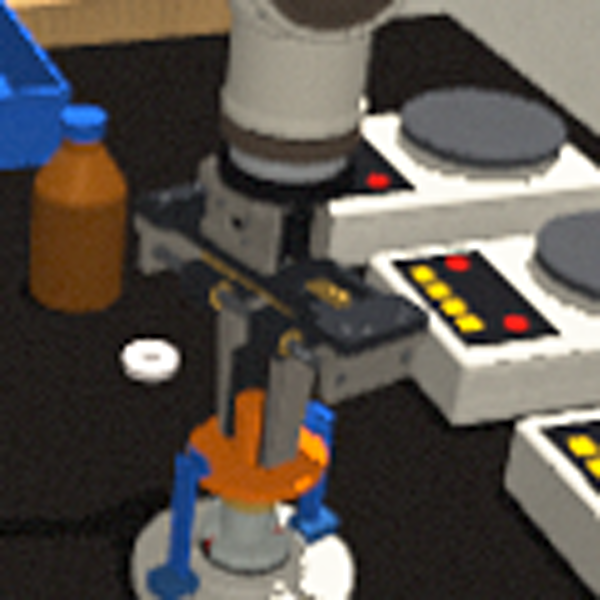

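View pics/cw10.png

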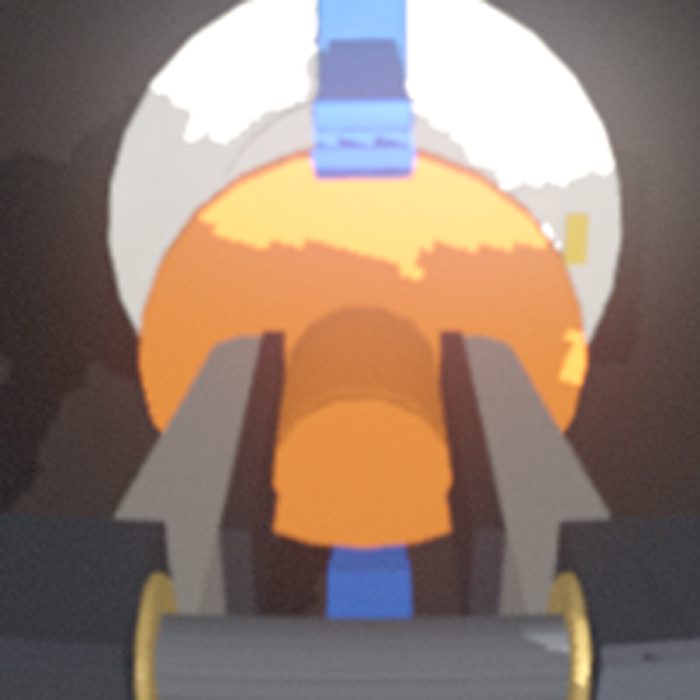

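The catches appear to have snapped (the force dropped at 0.1035). I'll continue until it touches the spacer, then release.

```bash
python3 - <<'E'
from h import *
a=-1.28; x,y=.6308,-.008
bot.hold(.2); print(bot.current_ee_pos().round(4),bot.current_contact_force().round(2))
for z in [.1012,.1005,.0998,.0991]:
    bot.line_to([x,y,z],rv(a),max_speed=.04); bot.hold(.15); f=bot.current_contact_force();print(z,bot.current_ee_pos().round(4),f.round(2))
    if f[2]>2.5: break
bot.set_gripper(.55); bot.hold(.2); print('open',bot.current_contact_force().round(2))
bot.line_to([x,y,.19],rv(a),max_speed=.2); bot.hold(.1)
snap('wrist','w11'); snap('side','s11'); print(bot.current_clock())
crop('w11',150,100,350,300,3.5,'cw11');crop('s11',250,140,350,240,7,'cs11')
E
```

```text
[ 0.6311 -0.008   0.1023] [-0.57  0.7   1.11]
0.1012 [ 0.631  -0.008   0.1014] [-0.45 -0.09  1.48]
0.1005 [ 0.6309 -0.008   0.1007] [-0.06 -0.1   3.8 ]
open [-0.24  0.23 -0.  ]
39.0833
```

View pics/cs11.png

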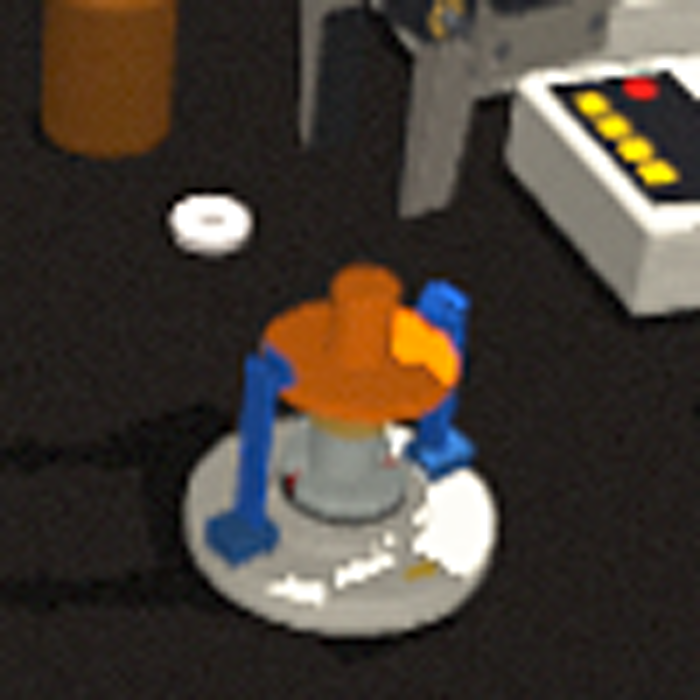

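View pics/cw11.png

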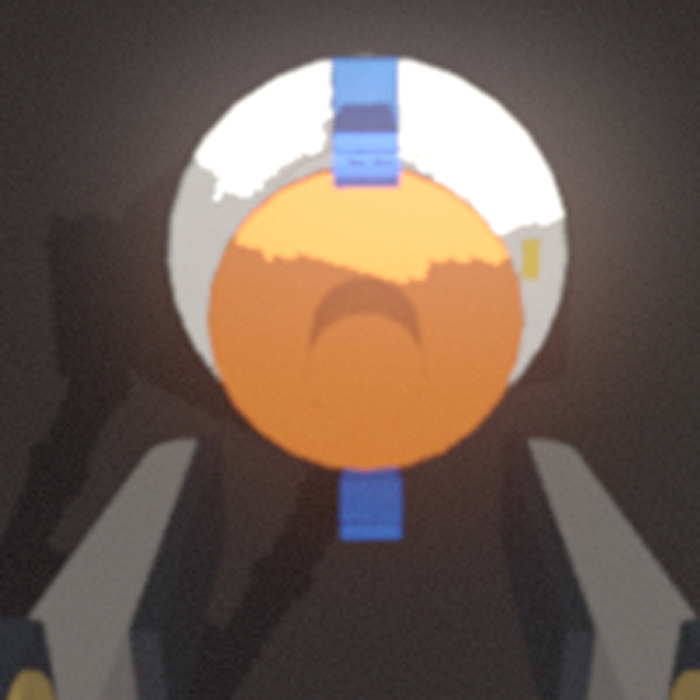

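The -x catch is ambiguous in the wrist view, so I'll project where its lip should appear when sprung back.

```bash
python3 - <<'E'
from h import *
u=np.array([np.cos(.30),np.sin(.30)]); n=np.array([-u[1],u[0]]); P=np.array([.6308,-.008])
q=lambda r,z,w=0:[*(P+r*u+w*n),z]
c=load('w11'); s=load('side' if 0 else 's11')
for nm,r,z in [('-lip in',-.0395,.1055),('-nosetop',-.0444,.116),('-back',-.054,.116),('-flange edge',-.042,.1),('flange if high',-.042,.106),('+lip in',.0395,.1055),('+nosetop',.0444,.116),('+back',.054,.116),('+flange',.042,.1),('knobtop',0,.135)]:
    a=(proj(c,q(r,z),1)-[150,100])*3.5; b=(proj(s,q(r,z))-[250,140])*7
    print(nm,a.round(),b.round())
# measure the flange from w11 at z .100 -> radius check
h=cv2.cvtColor(c['pixels'],cv2.COLOR_BGR2HSV); g=(h[...,0]<28)&(h[...,1]>110)&(h[...,2]>60); g[:100]=0
for z in (.097,.1,.103,.106): print(z,maskfit(g,c,z,1,near=np.array([254,190])))
E
```

```text
-lip in [368. 477.] [285. 365.]
-nosetop [369. 511.] [278. 348.]
-back [369. 543.] [259. 355.]
-flange edge [368. 476.] [279. 378.]
flange if high [369. 486.] [280. 366.]
+lip in [366. 184.] [431. 312.]
+nosetop [366. 170.] [442. 288.]
+back [366. 130.] [459. 282.]
+flange [366. 170.] [434. 320.]
knobtop [368. 377.] [366. 280.]
0.097 (array([ 0.62991169, -0.00700398]), np.float64(0.04167403660725578), 211)
0.1 (array([ 0.63081566, -0.00671428]), np.float64(0.04120978576521407), 212)
0.103 (array([ 0.63173519, -0.00644226]), np.float64(0.04073578366291432), 214)
0.106 (array([ 0.63265452, -0.00617063]), np.float64(0.040261743730912354), 215)
```

Observed catch positions agree with sprung-back: the -x back is at row 541 against 543 predicted, and the +x lip at 186 against 184. I'll take one view from the other side to be sure.

```bash
python3 - <<'E'
from h import *
bot.goto([.6308,-.008,.22],rv(1.86)); bot.hold(.1); snap('wrist','w12'); snap('top','t12'); print(bot.current_clock(),bot.current_contact_force())
crop('w12',180,90,330,240,4.5,'cw12')
E
```

```text
41.9333 [-0.48840835  0.38175936 -0.09656917]
```

View pics/cw12.png

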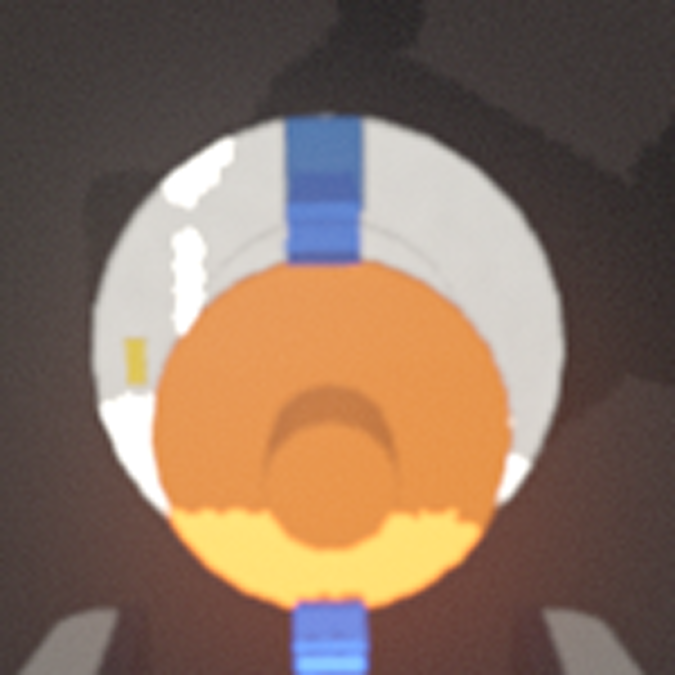

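View pics/t12.png

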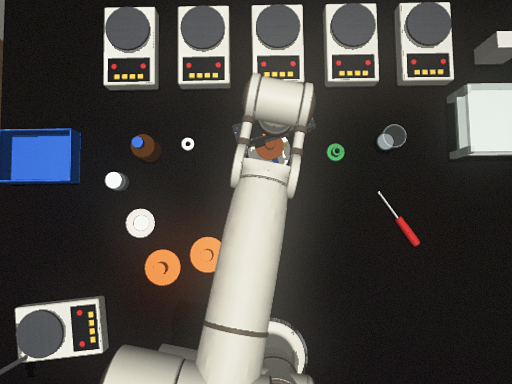

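```bash
python3 - <<'E'
from h import *
u=np.array([np.cos(.30),np.sin(.30)]); n=np.array([-u[1],u[0]]); P=np.array([.6308,-.008])
q=lambda r,z,w=0:[*(P+r*u+w*n),z]
c=load('w12')
S=4.5;O=[180,90]
for nm,r,z in [('-lip in',-.0395,.1055),('-nosetop',-.0444,.116),('-back',-.054,.116),('-foot',-.068,.018),('-flange edge',-.042,.1),('-flange edge hi',-.042,.106),('+foot',.068,.018),('+lip in',.0395,.1055),('+nosetop',.0444,.116),('+back',.054,.116),('+flange',.042,.1),('knobtop-',-.014,.135),('knobtop+',.014,.135)]:
    print(nm,((proj(c,q(r,z),1)-O)*S).round())
h=cv2.cvtColor(c['pixels'],cv2.COLOR_BGR2HSV); g=(h[...,0]<28)&(h[...,1]>90)&(h[...,2]>60); g[:100]=0
for z in (.097,.1,.103,.106): print(z,maskfit(g,c,z,1,near=np.array([254,190])))
g=(c['pixels'].min(2)>100)&(h[...,1]<60);print('foot',maskfit(g,c,.018,1,near=np.array([254,175])))
crop('w12',230,130,280,160,14,'cz1');crop('w12',230,210,280,245,14,'cz2')
E
```

```text
-lip in [322. 266.]
-nosetop [322. 251.]
-back [321. 205.]
-foot [323. 118.]
-flange edge [322. 251.]
-flange edge hi [322. 255.]
+foot [328. 579.]
+lip in [326. 607.]
+nosetop [327. 645.]
+back [327. 683.]
+flange [327. 607.]
knobtop- [323. 417.]
knobtop+ [325. 549.]
0.097 (array([0.65110489, 0.0027081 ]), np.float64(0.05318851020689739), 195)
0.1 (array([0.65005869, 0.00239961]), np.float64(0.052667629355246215), 195)
0.103 (array([0.64903549, 0.00205753]), np.float64(0.0521241223732503), 196)
0.106 (array([0.64801604, 0.00174098]), np.float64(0.051562368091121316), 197)
foot (array([0.61758948, 0.00915147]), np.float64(0.047957588480925274), 55)
```

View pics/cz1.png

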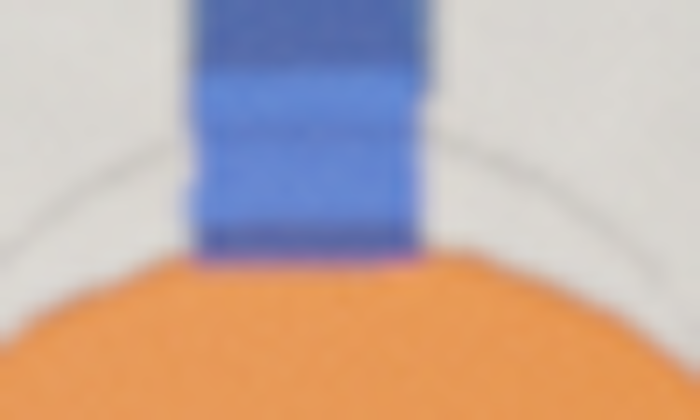

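View pics/cz2.png

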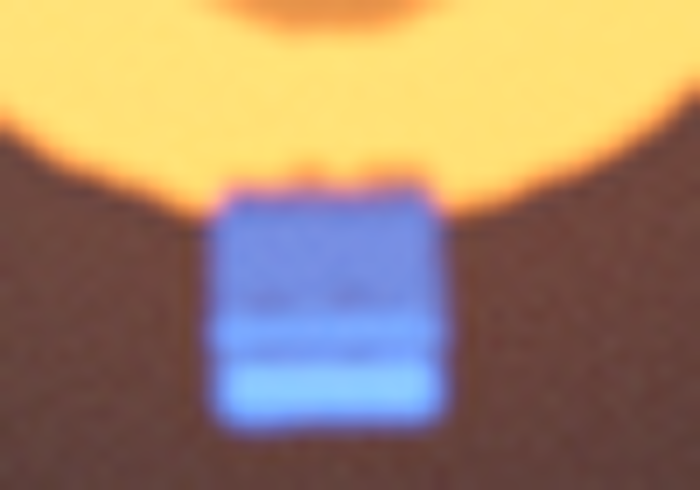

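Seen from the -x side, the blue lip covers the flange edge: the lip edge is at crop row 260, while the arc would otherwise peak near 240. The catch's back and lip are both at their home positions. The cap is seated and nothing is being touched, so I'm handing in.

```bash
python3 - <<'E'
from h import *
print(bot.current_clock(),bot.current_opening()); bot.job_done()
E
```

```text
41.9333 0.5512346971937636
the job is handed in; nothing more can be done
```

The filter holder is built up in the order asked, and I handed it in at 41.9 s with the gripper open and clear of everything.

- **Support:** I measured the pin angle in the wrist picture and turned the support in the air, so it went straight down with no turning on the pins. It dropped past the pin tops with no resistance, and my last touch on the ring was about 2 N. The picture afterwards showed the pin centred in its notch.
- **Spacer:** it sits on the support's hub, lowered until it pressed with about 2 N.
- **Cap:** I used the smallest of the three orange ones (measured radius about 42 mm). The push past the catches read 5 N at most. The force fell away as they snapped over, and the cap then pressed on the spacer with about 4 N.
- **Forces:** the sampled pressing force never passed 5 N, and the gripper never squeezed a part harder than 27 N.

Pictures from both sides show the two catch lips over the flange, with the catches where they should be when sprung back. The one disagreement is that the cap looks 1 to 2 mm off-centre towards +x, within the play of its bore. That leaves the -x lip covering the flange by only about 1 mm, and I did not correct it.

In the last top view the other things on the bench looked unmoved, apart from anything hidden under the arm.

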